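Rack the turned ball knobs and hold the ultrasonic cleaner's lid open

ROBOT

A 7-joint arm with a two-finger parallel gripper is mounted at the origin on the work surface. World frame = base frame: x ahead of the robot, y to its left, z up, the work surface at z = 0. Lengths are in m, angles in rad, forces in N, time in s.
With the tool pointing down it reaches from about 0.4 to 0.75 m from the base axis. Payload 19.5 kg.
Tool frame: the origin (TCP) lies on the centre line of the jaws, within the pads' length; the fingertips stand 19 mm ahead of it and the grasp point (between the pads) is the TCP (ctrl.tips_ahead is the distance from the TCP to the fingertips, in m); z points along the fingers, y is the line along which they close (so a half turn about z gives the same grasp; the last joint's range is limited). The gripper opens to 85 mm and grips with 20 to 120 N. Pads are 22 mm wide; open, the fingers measure 114 mm over their backs; the gripper's body (76 mm by 85 mm) begins 54 mm behind the grasp point. The pads swing forward as they close: fully open they stand 13 mm farther back than shut.
Start: joints at [1.248, 0.707, -0.028, 1.485, 0.022, 0.951, -0.075], TCP at [0.159, -0.552, 0.25] pointing down, gripper open.
Joint ranges: [-2.71, 2.71], [-0.32, 2.16], [-1.57, 1.52], [0, 2.45], [-1.46, 4.6], [0, 2.02], [-2.83, 2.83]. Speed limits (rad/s): [1.89, 1.89, 2.57, 2.57, 3.01, 3.01, 3.01].

INTERFACE

Orientations are given as a rotation vector (axis times angle).
In Python, from station import read_state, viewer, job, ctrl gives the robot as it stands. The module is installed in compiled form; this text tells all that it offers.
- The arm moves only by the tool drive_tool, never from a script. Its argument "series" is text: rows parted by semicolons, each of 6 numbers parted by spaces: the shift along the world's x, y, z in units of 0.04 m (1.0 is 0.04 m), then the turn, a rotation vector about the world's x, y, z in units of 45 degrees (1.0 is 45 degrees). A call has 1 to 12 rows; each row shifts and turns the commanded pose from where the row before left it; what a row does not reach is not made up. A row lasts 1/10 s, in which the tool goes at most 50 mm and 8.59 degrees, less where a joint would pass 70% of its speed; a pose out of reach is approached as far as the arm can. A call with a number of a shift or a turn outside -1 to 1 is refused whole. A call with a gripper value outside its range is refused whole. "claw" is the closure, from 0 (fully open) to 1 (shut), set as the call begins (left out, the last holds). The fingers move at their own pace and stop on an object; the grip force is fixed at half the most. Time passes only in rows, so rows that do not move let the fingers close. It gives the time, the measured TCP pose, the force, the opening and the grip force at its end, in the units of the state.
- read_state(): the state, without advancing time (a new reading comes with each control period).
- viewer.camera(name): name is "scene" or "top" or "wrist"; returns the picture (384x512x3 uint8, red, green, blue); there is no depth.
- viewer.calibration(name): a dict with "camera_matrix" (3x3 intrinsics, pixels), "cam_to_world" (4x4, takes a point from camera to world coordinates). Camera axes: x right, y up, looking along -z (the intrinsics and any distortion apply to the point x, -y, -z); pixel columns grow to the right and rows downward; lengths in m; the calibration is good to about 2 mm. The wrist camera is an equidistant fisheye: a pixel r from the principal point sees the ray r / f radians off the axis. A picture is of the moment at which its call begins: read the wrist's pose just before it. calibration takes no time and is no camera call; for the wrist camera it gives the pose at the moment of the call.
- job.close_job(): hands the job in; it is judged then, once.
The state is a dict: "time": time; "joints": joint angles; "qvel": joint speeds; "joint_efforts": joint torques, N m; "tcp_pos": TCP position; "tool_rot": TCP orientation; "ft_force": force on the tool from outside, world axes, zero at the start; "ft_torque": the same for the moment, N m; "grip_width": finger opening in m; "finger_force": force on a finger pad.
Only numpy, scipy, OpenCV 4.12 (cv2) and the standard library are available. Lean on these libraries where they do the work, as an engineer would, in place of code of your own. Each camera call takes 0.05 s, during which the arm holds its last target. There are 200 camera calls.

TASK

Get this batch of turned aluminium ball knobs ready for the ultrasonic cleaner: seat one of the three loose ball knobs in each of the three empty wells of the white carrier, and leave the carrier flat on the bench with all four wells filled. Then lift the cleaner's lid and hold it still, open at 60 degrees from shut, so that the carrier can be put in; the lid falls shut if let go, so finish while the gripper itself is still holding it, with nothing else propping it. Leave the other things on the bench where they are.

Things in the scene. Friction and masses are not known exactly. Their poses are not given: they have to be found in the camera images.
- knob0: ball knob turned from bare aluminium, 38 g: a 30 mm ball with a short flat collar, 14 mm across, on which it stands. Origin at the centre of the ball (16.5 mm above the collar's foot); its z axis points up when it stands on the collar. Tipped over it rolls. This one already sits in a well of the carrier at the start.
- knob1: ball knob turned from bare aluminium, 38 g: a 30 mm ball with a short flat collar, 14 mm across, on which it stands. Origin at the centre of the ball (16.5 mm above the collar's foot); its z axis points up when it stands on the collar. Tipped over it rolls. Stands loose on the bench.
- knob2: ball knob turned from bare aluminium, 38 g: a 30 mm ball with a short flat collar, 14 mm across, on which it stands. Origin at the centre of the ball (16.5 mm above the collar's foot); its z axis points up when it stands on the collar. Tipped over it rolls. Stands loose on the bench.
- knob3: ball knob turned from bare aluminium, 38 g: a 30 mm ball with a short flat collar, 14 mm across, on which it stands. Origin at the centre of the ball (16.5 mm above the collar's foot); its z axis points up when it stands on the collar. Tipped over it rolls. Stands loose on the bench.
- carrier: loose white plastic carrier, 450 g, a plate 116 x 116 mm on four short feet, its top face 20 mm above the bench, with four round wells in a square, 56 mm from centre to centre, and a low wire loop (12 mm out, below the top face) on each of its +y and -y sides. Origin at the centre of its underside; z up, x and y along its sides
- well0 (a point): mouth of one of the four wells of the carrier: centre of the round hole, on the plate's top face. The wells are 24 mm round holes right through the plate, 1 mm chamfered, so a ball sits on the hole's rim, collar hanging in the hole, with its centre about 8 mm above this point
- well1 (a point): mouth of one of the four wells of the carrier: centre of the round hole, on the plate's top face. The wells are 24 mm round holes right through the plate, 1 mm chamfered, so a ball sits on the hole's rim, collar hanging in the hole, with its centre about 8 mm above this point
- well2 (a point): mouth of one of the four wells of the carrier: centre of the round hole, on the plate's top face. The wells are 24 mm round holes right through the plate, 1 mm chamfered, so a ball sits on the hole's rim, collar hanging in the hole, with its centre about 8 mm above this point
- well3 (a point): mouth of one of the four wells of the carrier: centre of the round hole, on the plate's top face. The wells are 24 mm round holes right through the plate, 1 mm chamfered, so a ball sits on the hole's rim, collar hanging in the hole, with its centre about 8 mm above this point
- lid (a joint): opening angle of the cleaner's lid in rad: 0 shut, growing as the front edge is lifted; 60 degrees is 1.047. It can go to 1.85. About 0.4 kg, low friction: its weight shuts it from any angle below about 1.4
- lid_handle (a point): middle of the round bar of the lid's bow handle, black, 10 mm thick, 90 mm long between its two posts, level and parallel to the hinge, standing on the lid near its front edge. With the lid shut it is 189 mm above the bench, and the bar's centre is 33 mm above the lid's top face. Moves with the lid. Its z axis is the lid's outward normal
- lid_hinge (a point): middle of the lid's hinge line, at the cleaner's rear top edge, 153 mm above the bench; fixed. Its y axis lies along the hinge and its x axis points level to the rear, away from the handle. The handle bar turns about it: with the lid shut the bar is 135 mm to the front (-x) and 36 mm higher
- cleaner: bench ultrasonic cleaner, fixed: stainless box 165 mm deep, 180 mm wide, 150 mm high with an empty open tank under the lid (a stainless pan lid, 174 mm from hinge to front edge, 190 mm wide), control panel and dial on its front (-x) face. Origin at the centre of its underside
- bush: bystander, leave alone: plain brass bush, upright cylinder 25 mm across, 22 mm high; origin under its centre
- nut: bystander, leave alone: steel hexagon nut, 35 mm over corners, 16 mm high, lying flat; origin under its centre
- file: bystander, leave alone: flat steel file with a wooden handle, 180 mm long, lying along its x axis
- square: bystander, leave alone: small steel try square, stock 80 mm, blade 100 mm, lying flat
- brush: bystander, leave alone: hand brush 170 mm long lying along its x axis
- concentrate: bystander, leave alone: white plastic bottle 64 mm across, 170 mm high; origin under its centre
- tin: bystander, leave alone: round lidded metal tin 70 mm across, 50 mm high; origin under its centre

How it is judged:
By the outcome, as a careful person would: the job done as asked, in the order asked, and still so for the second after the job is handed in, while the arm keeps its last pose, push and grip.
It also fails if it takes over 67 s, if anything falls off the work surface, if the arm or the gripper's body presses on something with over 40 N, if the wrist force passes 120 N, or if a joint passes its speed limit or range.

## Working session

There is one attempt and no reset: what is moved stays moved. The work goes in short steps, Python scripts to look and compute and a tool call to move; the robot and the scene stay as the last step left them, time stands still between calls to the robot, and variables do not carry over. Pictures are saved under pics/ and viewed, at most 10 in all, crops included, and the job is handed in when it is done.

Besides the shell and the picture viewer there is one more tool, called after ">>>" as name(argument=value, ...) on one line, values as JSON. drive_tool: Moves the arm, as the interface text tells. Shifts and turns lie within -1 to 1; 1 stands for 0.04 m of shift or 45 degrees of turn. Its arguments: {"type":"object","properties":{"series":{"type":"string"},"claw":{"type":"number"}},"required":["series"]}

```bash
mkdir -p pics
cat > h.py <<'E'
import numpy as np, cv2
from station import read_state, viewer, job, ctrl
def save(name,fn):
    im=viewer.camera(name); cv2.imwrite('pics/'+fn,im[:,:,::-1]); return im
def ray2plane(cal,u,v,z):
    K=np.array(cal['camera_matrix']);T=np.array(cal['cam_to_world'])
    d=np.array([(u-K[0,2])/K[0,0],-(v-K[1,2])/K[1,1],-1.0])
    d=T[:3,:3]@d;o=T[:3,3]
    return o+d*(z-o[2])/d[2]
def proj(cal,p):
    K=np.array(cal['camera_matrix']);T=np.array(cal['cam_to_world'])
    c=T[:3,:3].T@(np.array(p)-T[:3,3]); 
    return K[0,2]+K[0,0]*c[0]/-c[2],K[1,2]+K[1,1]*-c[1]/-c[2]
E
python3 - <<'E'
from h import *
np.set_printoptions(precision=4,suppress=True)
for n in('top','scene'):
    im=save(n,n+'0.png'); c=viewer.calibration(n); print(n,c)
    cv2.imwrite('pics/'+n+'0b.png',cv2.resize(cv2.imread('pics/'+n+'0.png'),(800,600),interpolation=cv2.INTER_CUBIC))
print(read_state())
E
```

```text
top {'camera_matrix': array([[367.1428,   0.    , 250.4451],
       [  0.    , 367.1428, 190.544 ],
       [  0.    ,   0.    ,   1.    ]]), 'cam_to_world': array([[ 0.0117,  0.9972, -0.0742,  0.4698],
       [-0.9999,  0.0114, -0.0044,  0.0921],
       [-0.0036,  0.0743,  0.9972,  1.2377],
       [ 0.    ,  0.    ,  0.    ,  1.    ]])}
scene {'camera_matrix': array([[475.9004,   0.    , 251.6304],
       [  0.    , 475.9004, 196.417 ],
       [  0.    ,   0.    ,   1.    ]]), 'cam_to_world': array([[ 0.8653, -0.3924,  0.3118,  0.9402],
       [ 0.5011,  0.6647, -0.5541, -0.6181],
       [ 0.0101,  0.6357,  0.7718,  1.1179],
       [ 0.    ,  0.    ,  0.    ,  1.    ]])}
{'time': 0.1, 'joints': array([ 1.2483,  0.707 , -0.0276,  1.4849,  0.022 ,  0.9509, -0.0755]), 'qvel': array([-0.0001, -0.0017,  0.0001, -0.0024, -0.0001, -0.0002,  0.0001]), 'joint_efforts': array([  0.0019, -88.4281,   1.2367, -23.6443,   0.0171,   0.0052,
        -0.0001]), 'tcp_pos': array([ 0.1593, -0.5523,  0.2499]), 'tool_rot': array([-3.1098, -0.4395,  0.0003]), 'ft_force': array([-0.708 , -0.1936,  0.6794]), 'ft_torque': array([-0.0347, -0.0394, -0.0037]), 'finger_force': 0.0, 'grip_width': 0.08552065429159761}
```

View pics/top0b.png

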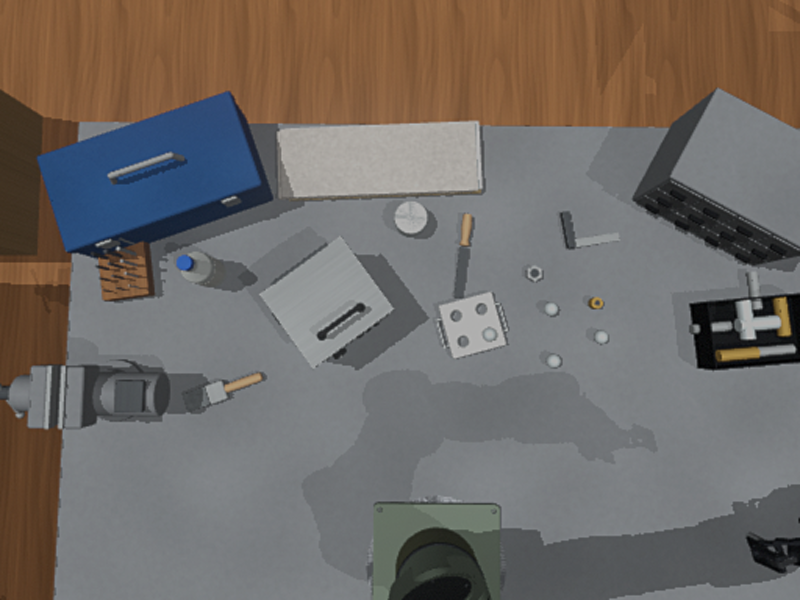

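View pics/scene0b.png

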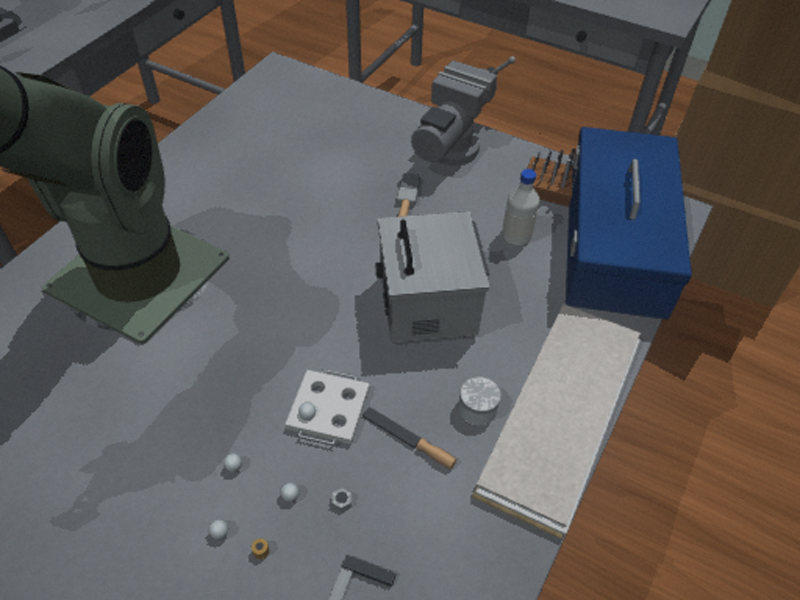

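The top picture (at 800x600) shows loose knobs at about (552,309), (601,337) and (554,361), the seated knob at (490,335), empty wells at (478,309), (456,315) and (463,341), and the handle bar from (320,335) to (364,308). The scene picture agrees, with knobs at (232,463), (289,492) and (218,530). Next I'll refine these with enlarged crops.

Run:
```python
from h import *
t=cv2.imread('pics/top0.png'); s=cv2.imread('pics/scene0.png')
a=cv2.resize(t[175:245,275:395],None,fx=5,fy=5,interpolation=cv2.INTER_CUBIC) # 600x350
b=cv2.resize(t[145:240,160:280],None,fx=3,fy=3,interpolation=cv2.INTER_CUBIC)#360x285
c=cv2.resize(s[230:355,125:245],None,fx=2,fy=2,interpolation=cv2.INTER_CUBIC)#240x250
W=np.zeros((600,800,3),np.uint8); W[:350,:600]=a; 
c=cv2.resize(s[230:355,125:245],None,fx=2,fy=2); W[350:600,:240]=c; W[350:600,300:660]=b[:250]
cv2.imwrite('pics/crop1.png',W)
```

```text
(no output)
```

View pics/crop1.png

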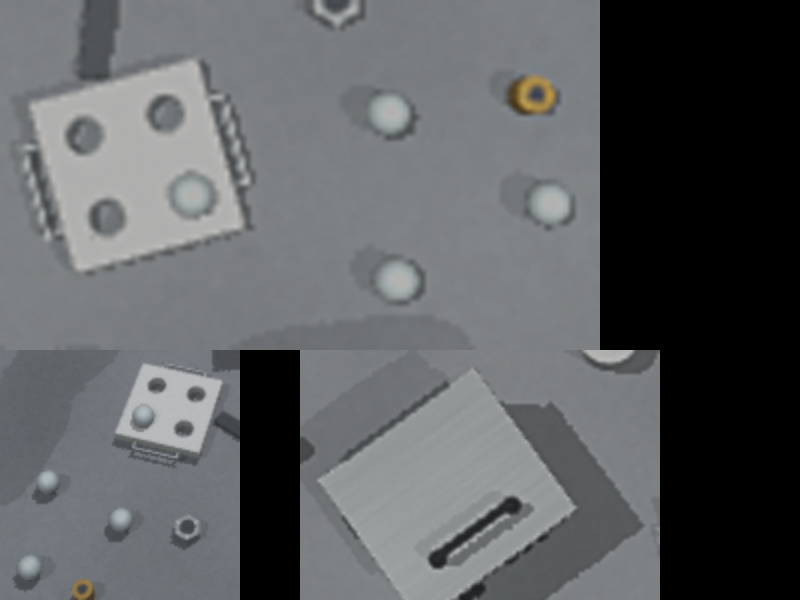

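Wells and knobs are clear in the enlargement. The knobs are at (391,114), (551,204) and (399,281), the wells at (85,135), (166,113) and (107,217), the seated ball at (191,195), and the handle ends at (437,558) and (513,505).

Run:
```python
from h import *
np.set_printoptions(precision=4,suppress=True)
c=viewer.calibration('top'); s=viewer.calibration('scene')
f=lambda x,y:(275+(x+.5)/5-.5,175+(y+.5)/5-.5)
g=lambda x,y:(160+(x-300+.5)/3-.5,145+(y-350+.5)/3-.5)
k=lambda x,y:(125+(x+.5)/2-.5,230+(y-350+.5)/2-.5)
for n,p,q in(('A',(391,114),(121,519)),('B',(551,204),(30,567)),('C',(399,281),(48,482))):
    print(n,ray2plane(c,*f(*p),.0165)[:2],ray2plane(s,*k(*q),.0165)[:2])
for n,p,q in(('w1',(85,135),(196,395)),('w2',(166,113),(184,429)),('w3',(107,217),(157,386))): print(n,ray2plane(c,*f(*p),.018)[:2],ray2plane(s,*k(*q),.018)[:2])
print('ball',ray2plane(c,*f(191,195),.028)[:2],ray2plane(s,*k(143,415),.028)[:2])
P=[ray2plane(c,*f(*p),.02)[:2] for p in((32,103),(200,60),(248,228),(80,271))]
print('corners',P,np.mean(P,0))
h=[ray2plane(c,*g(*p),.189) for p in((437,558),(513,505))]; print('handle',h,(h[0]+h[1])/2,np.linalg.norm(h[0]-h[1]))
L=[ray2plane(c,*g(*p),.156)[:2] for p in((318,480),(474,370),(577,510))];print('lid',L, np.linalg.norm(L[0]-L[1]),np.linalg.norm(L[1]-L[2]))
# scene handle ends
S=cv2.imread('pics/scene0.png')
print([ray2plane(s,(u+.5)*.64-.5,(v+.5)*.64-.5,.189)[:2] for u,v in((403,226),(409,270))])
# wrist camera pose relative to tcp
w=viewer.calibration('wrist');print(w)
from scipy.spatial.transform import Rotation as R
r=read_state();Rt=R.from_rotvec(r['tool_rot']).as_matrix();print(Rt,Rt.T@(w['cam_to_world'][:3,3]-r['tcp_pos']),Rt.T@w['cam_to_world'][:3,:3])
```

```text
A [ 0.5417 -0.2433] [ 0.5433 -0.2399]
B [ 0.4831 -0.3488] [ 0.485  -0.3459]
C [ 0.4312 -0.2476] [ 0.4337 -0.2452]
w1 [ 0.5253 -0.0397] [ 0.5269 -0.0394]
w2 [ 0.5405 -0.0935] [ 0.5417 -0.0926]
w3 [ 0.4711 -0.0544] [ 0.473  -0.0541]
ball [ 0.4862 -0.1084] [ 0.4867 -0.1069]
corners [array([ 0.5461, -0.0042]), array([ 0.576 , -0.1158]), array([ 0.465 , -0.1473]), array([ 0.4354, -0.0365])] [ 0.5056 -0.0759]
handle [array([0.4793, 0.2246, 0.189 ]), array([0.5306, 0.1531, 0.189 ])] [0.5049 0.1888 0.189 ] 0.0879638563599176
lid [array([0.555 , 0.3477]), array([0.6663, 0.1959]), array([0.5283, 0.092 ])] 0.18829779438083352 0.17271968292034628
[array([0.4858, 0.2193]), array([0.5468, 0.1325])]
{'camera_matrix': array([[297.3186,   0.    , 259.0914],
       [  0.    , 297.3186, 192.864 ],
       [  0.    ,   0.    ,   1.    ]]), 'cam_to_world': array([[ 0.2769,  0.9147,  0.2943,  0.2346],
       [-0.9609,  0.2639,  0.084 , -0.5318],
       [-0.0008, -0.306 ,  0.952 ,  0.3736],
       [ 0.    ,  0.    ,  0.    ,  1.    ]])}
[[ 0.9608  0.2771 -0.0003]
 [ 0.2771 -0.9608  0.0009]
 [-0.     -0.0009 -1.    ]] [ 0.0781  0.001  -0.1237] [[-0.0002  0.952   0.306 ]
 [ 1.      0.0002 -0.    ]
 [-0.0001  0.306  -0.952 ]]
```

>>> drive_tool(series="0.65 0.6 0 0 0 0.085; 0.65 0.6 0 0 0 0.085; 0.65 0.6 0 0 0 0.085; 0.65 0.6 0 0 0 0.085; 0.65 0.6 0 0 0 0.085; 0.65 0.6 0 0 0 0.085; 0.65 0.6 0 0 0 0.085; 0.65 0.6 0 0 0 0.085; 0.65 0.6 0 0 0 0.085; 0.65 0.6 0 0 0 0.085; 0.65 0.6 0 0 0 0.085; 0.65 0.45 0 0 0 0.06", claw=0)

```text
time: 1.3
tcp_pos: [0.4723, -0.2688, 0.2502]
tool_rot: [-2.705, -1.596, 0.0]
ft_force: [0.0, -0.8, -0.3]
grip_width: 0.0857
finger_force: 0.0
```

>>> drive_tool(series="0 0 0 0 0 0; 0 0 0 0 0 0; 0 0 0 0 0 0")

```text
time: 1.6
tcp_pos: [0.4707, -0.2711, 0.2501]
tool_rot: [-2.71, -1.589, 0.001]
ft_force: [-0.3, -1.0, -0.2]
grip_width: 0.0851
finger_force: 0.0
```

```bash
cat >> h.py <<'E'
def wray(cal,u,v,z):
    K=np.array(cal['camera_matrix']);T=np.array(cal['cam_to_world'])
    x,y=u-K[0,2],v-K[1,2];r=np.hypot(x,y);th=r/K[0,0]
    d=np.array([np.sin(th)*x/r,-np.sin(th)*y/r,-np.cos(th)]);d=T[:3,:3]@d;o=T[:3,3]
    return o+d*(z-o[2])/d[2]
def wproj(cal,p):
    K=np.array(cal['camera_matrix']);T=np.array(cal['cam_to_world'])
    c=T[:3,:3].T@(np.array(p)-T[:3,3]);x,y,z=c[0],-c[1],-c[2]
    q=np.hypot(x,y);th=np.arctan2(q,z)*K[0,0]
    return K[0,2]+th*x/q,K[1,2]+th*y/q
E
python3 - <<'E'
from h import *
r=read_state();print(r['time'],r['tcp_pos'],r['joints'],ctrl.tips_ahead)
c=viewer.calibration('wrist');im=save('wrist','w1.png')
im=cv2.resize(im[:,:,::-1],(800,600),interpolation=cv2.INTER_CUBIC)
for p in((.5425,-.2418,.0165),(.484,-.3475,.0165),(.4324,-.2465,.0165),(.526,-.0395,.018),(.541,-.093,.018),(.472,-.054,.018)):
    u,v=wproj(c,p);print(u,v);cv2.circle(im,(round((u+.5)/.64-.5),round((v+.5)/.64-.5)),2,(0,0,255),-1)
cv2.imwrite('pics/w1b.png',im)
E
```

```text
1.6 [ 0.4706971  -0.27105975  0.25014036] [ 0.56974938  0.66184153 -0.19910113  1.59902801  0.15676186  0.89701786
 -0.19629865] 0.019
299.19785803595545 114.6873406725776
296.60258037395374 209.4581473878653
221.90556802429404 161.65423475203218
204.97758380978163 -17.445410351687514
237.03703950425748 9.64139871216122
172.0408856809432 13.9751573669445
```

View pics/w1b.png

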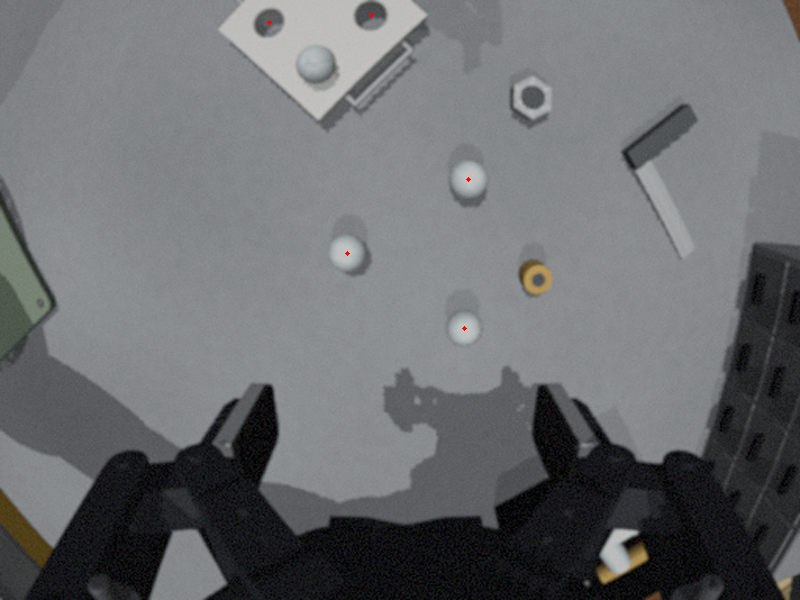

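The wrist picture shows the predicted knob and well points on their targets, with the knobs at (468,179), (464,328) and (347,253), so the positions stand. I'll take the near knob first.

>>> drive_tool(series="-0.48 0.31 -0.5 0 0 0; -0.48 0.31 -0.5 0 0 0; 0 0 -0.9 0 0 0; 0 0 -0.9 0 0 0; 0 0 -0.9 0 0 0; 0 0 -0.9 0 0 0; 0 0 -0.6 0 0 0; 0 0 -0.35 0 0 0; 0 0 0 0 0 0; 0 0 0 0 0 0; 0 0 0 0 0 0")

```text
time: 2.75
tcp_pos: [0.4331, -0.2461, 0.0292]
tool_rot: [2.708, 1.59, 0.001]
ft_force: [-0.3, -0.4, -0.8]
grip_width: 0.0857
finger_force: 0.0
```

Run:
```python
from h import *
from scipy.spatial.transform import Rotation as R
r=read_state();print(r['time'],r['tcp_pos'])
c=viewer.calibration('wrist');im=save('wrist','w2.png')[:,:,::-1].copy()
Rt=R.from_rotvec(r['tool_rot']).as_matrix()
print(Rt)
for p in((.4324,-.2465,.0165),):
    u,v=wproj(c,p);print(u,v);cv2.circle(im,(round(u),round(v)),1,(0,0,255),-1)
    a,b=int(u)-80,int(v)-60
    cv2.imwrite('pics/w2b.png',cv2.resize(im[max(b,0):b+120,max(a,0):a+160],None,fx=4,fy=4))
```

```text
2.75 [ 0.43313931 -0.2461087   0.02924996]
[[ 4.87441585e-01  8.73155008e-01  1.01681893e-03]
 [ 8.73155600e-01 -4.87441226e-01 -5.92065270e-04]
 [-2.13252906e-05  1.17643837e-03 -9.99999308e-01]]
257.24015029104004 255.00551294236794
```

View pics/w2b.png

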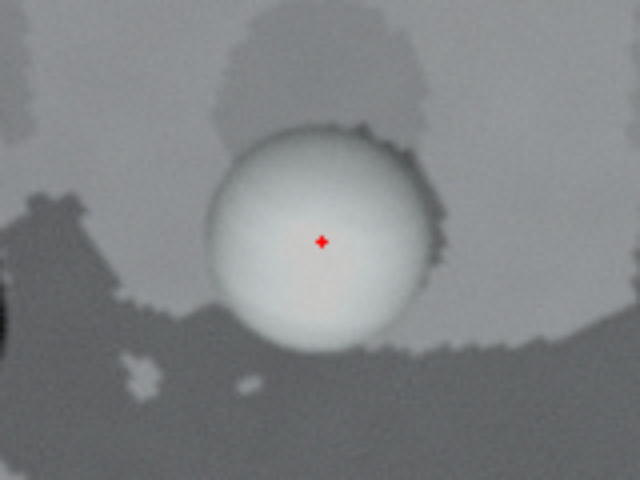

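The ball is centred at about (319,238) in this crop, within 1 px of the prediction. Closing.

>>> drive_tool(series="0 0 -0.06 0 0 0; 0 0 0 0 0 0; 0 0 0 0 0 0; 0 0 0 0 0 0; 0 0 0 0 0 0; 0 0 0 0 0 0; 0 0 0 0 0 0; 0 0 0 0 0 0", claw=1)

```text
time: 3.6
tcp_pos: [0.433, -0.2457, 0.0262]
tool_rot: [2.709, 1.591, -0.0]
ft_force: [-1.5, 0.8, 10.0]
grip_width: 0.0269
finger_force: 58.4
```

>>> drive_tool(series="0 0 0.1 0 0 0; 0 0 0.3 0 0 0; 0 0 0.6 0 0 0; 0 0 0.5 0 0 0; 0 0 0 0 0 0; 0 0 0 0 0 0")

```text
time: 4.2
tcp_pos: [0.4331, -0.2458, 0.0865]
tool_rot: [2.708, 1.591, 0.001]
ft_force: [0.7, -0.8, -0.3]
grip_width: 0.0271
finger_force: 59.1
```

Run:
```python
from h import *
r=read_state();print(r['time'],r['tcp_pos'],r['ft_force'],r['grip_width'])
im=save('wrist','w3.png')[:,:,::-1]
cv2.imwrite('pics/w3b.png',cv2.resize(im[160:360,130:390],None,fx=3,fy=3,interpolation=cv2.INTER_CUBIC))
```

```text
4.2 [ 0.43307111 -0.24582042  0.0865028 ] [ 0.68504617 -0.81615798 -0.26276153] 0.027069056459948435
```

View pics/w3b.png

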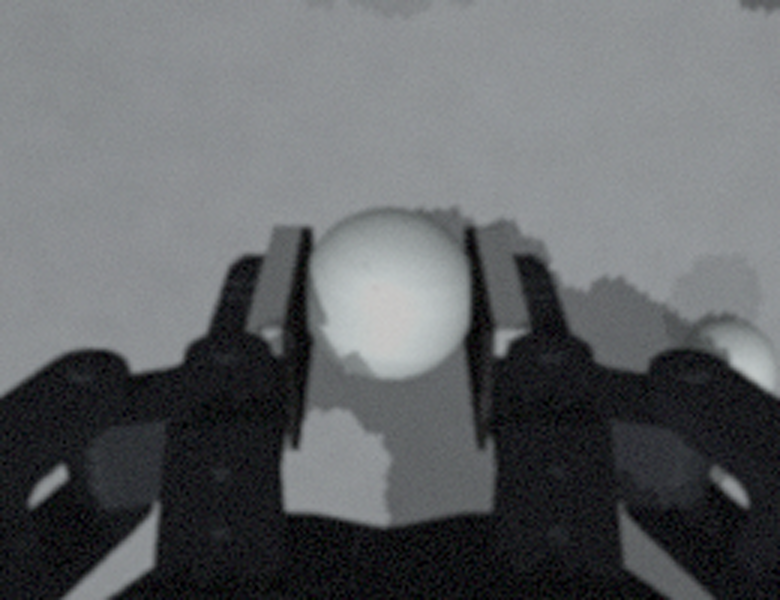

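The ball is held squarely between the pads. Carrying it to well3.

>>> drive_tool(series="0.16 0.8 0.1 0 0 0; 0.165 0.8 0 0 0 0; 0.165 0.8 0 0 0 0; 0.165 0.8 0 0 0 0; 0.165 0.8 0 0 0 0; 0.165 0.82 0 0 0 0; 0 0 -0.4 0 0 0; 0 0 -0.35 0 0 0; 0 0 0 0 0 0; 0 0 0 0 0 0; 0 0 0 0 0 0")

```text
time: 5.35
tcp_pos: [0.4724, -0.053, 0.0603]
tool_rot: [2.709, 1.591, 0.0]
ft_force: [-0.7, -0.2, -0.3]
grip_width: 0.0266
finger_force: 59.1
```

Run:
```python
from h import *
r=read_state();print(r['time'],r['tcp_pos'],r['ft_force'],r['grip_width'])
c=viewer.calibration('wrist');im=save('wrist','w4.png')[:,:,::-1].copy()
for p in((.472,-.054,.02),(.541,-.093,.018),(.526,-.0395,.018),(.4865,-.1078,.028)):
    u,v=wproj(c,p);cv2.circle(im,(round(u),round(v)),1,(0,0,255),-1)
cv2.imwrite('pics/w4b.png',cv2.resize(im[100:360,100:420],None,fx=2.3,fy=2.3,interpolation=cv2.INTER_CUBIC))
```

```text
5.35 [ 0.47243736 -0.05302757  0.06030349] [-0.66178143 -0.20403953 -0.33672548] 0.026646275189949768
```

View pics/w4b.png

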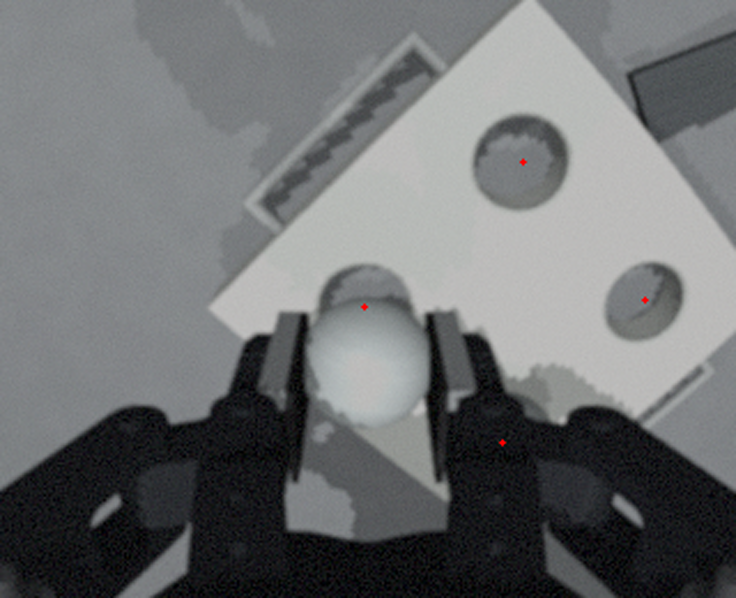

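Wells line up with the predictions: well3 at (364,307) and well1 at (521,161). Lowering and releasing.

>>> drive_tool(series="0 0 -0.3 0 0 0; 0 0 -0.18 0 0 0; 0 0 0 0 0 0; 0 0 0 0 0 0; 0 0 0 0 0 0")

```text
time: 5.9
tcp_pos: [0.4723, -0.0528, 0.0407]
tool_rot: [-2.709, -1.591, 0.0]
ft_force: [-0.6, 0.2, -0.0]
grip_width: 0.0268
finger_force: 59.1
```

>>> drive_tool(series="0 0 0 0 0 0; 0 0 0 0 0 0; 0 0 0 0 0 0; 0 0 0 0 0 0; 0 0 0 0 0 0; 0 0 0.5 0 0 0; 0 0 1 0 0 0; 0 0 0.5 0 0 0; 0 0 0 0 0 0; 0 0 0 0 0 0", claw=0.3)

```text
time: 6.9
tcp_pos: [0.4724, -0.0529, 0.1206]
tool_rot: [2.709, 1.591, 0.001]
ft_force: [-0.6, 0.1, 0.7]
grip_width: 0.0594
finger_force: 0.0
```

Run:
```python
from h import *
r=read_state();print(r['time'],r['tcp_pos'],r['ft_force'],r['grip_width'])
c=viewer.calibration('wrist');im=save('wrist','w5.png')[:,:,::-1].copy()
for p in((.472,-.054,.028),(.541,-.093,.018),(.526,-.0395,.018),(.4865,-.1078,.028)):
    u,v=wproj(c,p);cv2.circle(im,(round(u),round(v)),1,(0,0,255),-1)
cv2.imwrite('pics/w5b.png',cv2.resize(im[60:360,100:420],None,fx=1.9,fy=1.9,interpolation=cv2.INTER_CUBIC))
```

```text
6.9 [ 0.47240336 -0.05287437  0.12062309] [-0.57040523  0.05379248  0.67340653] 0.059376937612783516
```

View pics/w5b.png

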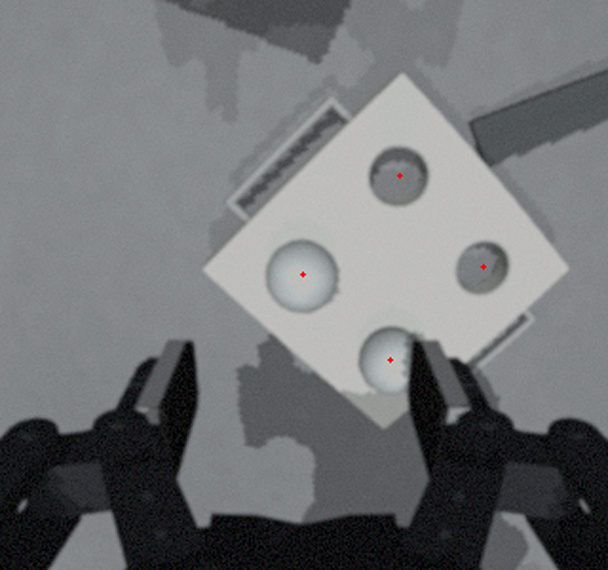

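Well3 is filled cleanly: the ball at (303,274) sits on its predicted seat. Next, knob A.

>>> drive_tool(series="0.29 -0.78 0 0 0 0; 0.295 -0.785 0 0 0 0; 0.295 -0.785 0 0 0 0; 0.295 -0.785 0 0 0 0; 0.295 -0.785 0 0 0 0; 0.295 -0.785 0 0 0 0; 0 0 -0.8 0 0 0; 0 0 -0.8 0 0 0; 0 0 -0.55 0 0 0; 0 0 -0.2 0 0 0; 0 0 0 0 0 0; 0 0 0 0 0 0")

```text
time: 8.15
tcp_pos: [0.5432, -0.2411, 0.0273]
tool_rot: [2.708, 1.591, 0.0]
ft_force: [-0.4, -0.7, -0.5]
grip_width: 0.0595
finger_force: 0.0
```

>>> drive_tool(series="0 0 0 0 0 0; 0 0 0 0 0 0; 0 0 0 0 0 0; 0 0 0 0 0 0; 0 0 0 0 0 0; 0 0 0 0 0 0; 0 0 0.2 0 0 0; 0 0 0.7 0 0 0; 0 0 0.7 0 0 0; 0 0 0 0 0 0", claw=1)

```text
time: 9.15
tcp_pos: [0.5443, -0.2417, 0.0945]
tool_rot: [2.705, 1.589, 0.005]
ft_force: [-0.6, 0.2, -0.7]
grip_width: 0.0268
finger_force: 59.1
```

>>> drive_tool(series="-0.01 0.74 0 0 0 0; -0.01 0.75 0 0 0 0; -0.01 0.75 0 0 0 0; -0.01 0.75 0 0 0 0; 0 0.74 0 0 0 0; 0 0 -0.4 0 0 0; 0 0 -0.4 0 0 0; 0 0 0 0 0 0; 0 0 0 0 0 0; 0 0 0 0 0 0")

```text
time: 10.15
tcp_pos: [0.5416, -0.092, 0.0594]
tool_rot: [2.709, 1.591, 0.001]
ft_force: [0.6, -0.4, -1.3]
grip_width: 0.0266
finger_force: 59.2
```

>>> drive_tool(series="0 0 -0.3 0 0 0; 0 0 -0.16 0 0 0; 0 0 0 0 0 0; 0 0 0 0 0 0; 0 0 0 0 0 0")

```text
time: 10.65
tcp_pos: [0.5411, -0.092, 0.04]
tool_rot: [-2.709, -1.591, 0.001]
ft_force: [-1.2, -1.6, 0.3]
grip_width: 0.0265
finger_force: 59.2
```

>>> drive_tool(series="0 0 0 0 0 0; 0 0 0 0 0 0; 0 0 0 0 0 0; 0 0 0 0 0 0; 0 0 0 0 0 0; 0 0 0.5 0 0 0; 0 0 1 0 0 0; 0 0 0.5 0 0 0; 0 0 0 0 0 0", claw=0.3)

```text
time: 11.55
tcp_pos: [0.5424, -0.092, 0.1228]
tool_rot: [2.707, 1.59, 0.005]
ft_force: [-0.0, -0.2, -0.7]
grip_width: 0.0598
finger_force: 0.0
```

>>> drive_tool(series="-0.2 -0.91 0 0 0 0; -0.2 -0.91 0 0 0 0; -0.2 -0.91 0 0 0 0; -0.2 -0.91 0 0 0 0; -0.2 -0.91 0 0 0 0; -0.21 -0.91 0 0 0 0; -0.21 -0.91 0 0 0 0; 0 0 -0.8 0 0 0; 0 0 -0.8 0 0 0; 0 0 -0.4 0 0 0; 0 0 0 0 0 0; 0 0 0 0 0 0")

```text
time: 12.75
tcp_pos: [0.4849, -0.3466, 0.0409]
tool_rot: [2.708, 1.592, 0.0]
ft_force: [-1.1, 0.1, 0.3]
grip_width: 0.0596
finger_force: 0.0
```

>>> drive_tool(series="0 0 -0.2 0 0 0; 0 0 -0.15 0 0 0; 0 0 0 0 0 0; 0 0 0 0 0 0")

```text
time: 13.15
tcp_pos: [0.4846, -0.3466, 0.0264]
tool_rot: [-2.709, -1.591, 0.0]
ft_force: [-1.0, 0.0, 0.7]
grip_width: 0.0596
finger_force: 0.0
```

>>> drive_tool(series="0 0 0 0 0 0; 0 0 0 0 0 0; 0 0 0 0 0 0; 0 0 0 0 0 0; 0 0 0 0 0 0; 0 0 0 0 0 0; 0 0 0.2 0 0 0; 0 0 0.7 0 0 0; 0 0 0.7 0 0 0; 0 0 0 0 0 0", claw=1)

```text
time: 14.15
tcp_pos: [0.4857, -0.3475, 0.0939]
tool_rot: [2.705, 1.589, 0.003]
ft_force: [-0.9, -0.1, -0.6]
grip_width: 0.0265
finger_force: 59.1
```

>>> drive_tool(series="0.11 0.85 0.1 0 0 0; 0.115 0.85 0 0 0 0; 0.115 0.86 0 0 0 0; 0.115 0.86 0 0 0 0; 0.115 0.86 0 0 0 0; 0.115 0.86 0 0 0 0; 0.12 0.86 0 0 0 0; 0.12 0.86 0 0 0 0; 0.12 0.85 0 0 0 0; 0 0 -0.4 0 0 0; 0 0 -0.4 0 0 0; 0 0 0 0 0 0")

```text
time: 15.35
tcp_pos: [0.5256, -0.038, 0.0609]
tool_rot: [-2.707, -1.591, 0.003]
ft_force: [0.1, -0.9, -0.1]
grip_width: 0.0266
finger_force: 59.2
```

>>> drive_tool(series="0 0 0 0 0 0; 0 0 0 0 0 0")

```text
time: 15.55
tcp_pos: [0.5266, -0.0385, 0.063]
tool_rot: [2.709, 1.591, 0.001]
ft_force: [-0.1, 0.1, -0.4]
grip_width: 0.0268
finger_force: 59.2
```

>>> drive_tool(series="0 0 -0.35 0 0 0; 0 0 -0.19 0 0 0; 0 0 0 0 0 0; 0 0 0 0 0 0; 0 0 0 0 0 0")

```text
time: 16.05
tcp_pos: [0.5264, -0.0383, 0.0408]
tool_rot: [-2.709, -1.591, -0.0]
ft_force: [-0.2, 1.5, -0.7]
grip_width: 0.0267
finger_force: 59.2
```

>>> drive_tool(series="0 0 0 0 0 0; 0 0 0 0 0 0; 0 0 0 0 0 0; 0 0 0 0 0 0; 0 0 0 0 0 0; 0 0 0.5 0 0 0; 0 0 1 0 0 0; 0 0 1 0 0 0; 0 0 1 0 0 0; 0 0 1 0 0 0; 0 0 0 0 0 0; 0 0 0 0 0 0", claw=0.3)

```text
time: 17.25
tcp_pos: [0.5264, -0.0383, 0.2211]
tool_rot: [2.708, 1.591, 0.001]
ft_force: [-0.7, -0.4, 0.2]
grip_width: 0.0597
finger_force: 0.0
```

Run:
```python
from h import *
r=read_state();print(r['time'],r['tcp_pos'],r['joints'])
a=save('wrist','w6.png')[:,:,::-1]; b=save('scene','s6.png')[:,:,::-1]
W=np.zeros((600,800,3),np.uint8); W[:450,:400]=cv2.resize(a[60:360,120:387],(400,450)); W[:450,400:]=cv2.resize(b[130:355,120:320],(400,450))
cv2.imwrite('pics/c6.png',W)
```

```text
17.25 [ 0.52640234 -0.03826674  0.22110805] [ 0.05523913  0.67386713 -0.07905424  1.69859307  0.07076753  0.77088125
 -0.56592525]
```

View pics/c6.png

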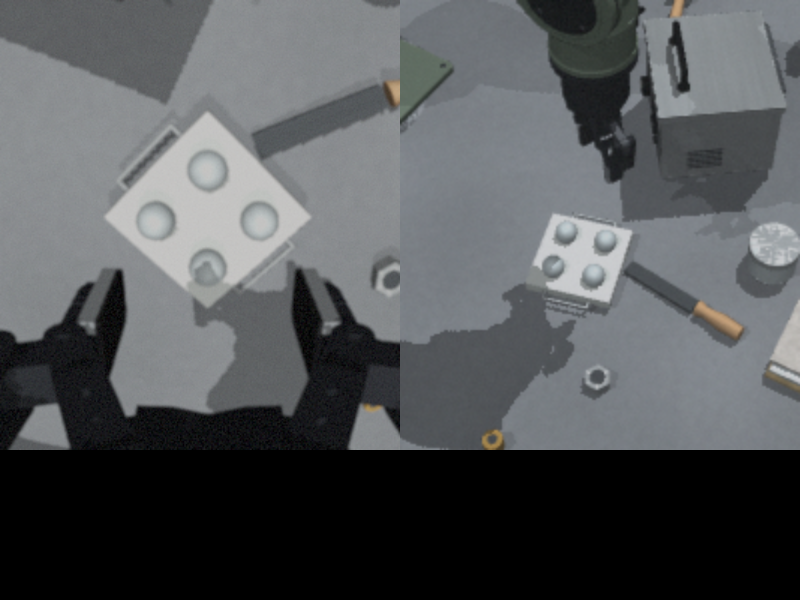

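All four wells are filled, with balls at (208,170), (156,221), (260,220) and (207,268) in the wrist half. Now the lid: I'll move above the handle and align the closing line across the bar.

>>> drive_tool(series="-0.06 0.63 0.25 0 0 0.16; -0.06 0.63 0.25 0 0 0.16; -0.06 0.63 0.25 0 0 0.16; -0.06 0.63 0.25 0 0 0.16; -0.06 0.63 0 0 0 0.16; -0.06 0.63 0 0 0 0.16; -0.06 0.63 0 0 0 0.16; -0.06 0.63 0 0 0 0.16; -0.06 0.63 0 0 0 0.165; 0 0 0 0 0 0; 0 0 0 0 0 0; 0 0 0 0 0 0", claw=0)

```text
time: 18.55
tcp_pos: [0.5048, 0.1877, 0.2601]
tool_rot: [-1.432, -2.796, 0.002]
ft_force: [0.7, -0.3, 0.2]
grip_width: 0.0853
finger_force: 0.0
```

Run:
```python
from h import *
np.set_printoptions(precision=4,suppress=True)
from scipy.spatial.transform import Rotation as R
r=read_state();print(r['time'],r['tcp_pos'],r['joints'],r['ft_force']);Rt=R.from_rotvec(r['tool_rot']).as_matrix();print('closing',Rt[:,1])
c=viewer.calibration('wrist');im=save('wrist','w7.png')[:,:,::-1].copy()
# black overlay crop with predicted bar ends/middle
for p in((.4793,.2246,.189),(.5049,.1888,.189),(.5306,.1531,.189),r['tcp_pos']-[0,0,r['tcp_pos'][2]-.189]):
    u,v=wproj(c,p);print(u,v);cv2.circle(im,(round(u),round(v)),1,(0,0,255),-1)
cv2.imwrite('pics/w7b.png',cv2.resize(im,(800,600),interpolation=cv2.INTER_CUBIC))
```

```text
18.55 [0.5048 0.1877 0.2601] [-0.2051  0.6589 -0.3942  1.5961  0.2942  0.9472 -0.0742] [ 0.7189 -0.3073  0.2334]
closing [ 0.8115  0.5844 -0.0014]
261.65369327793536 149.76920432314085
261.30624273014337 211.86895462459535
261.13599357752094 265.26130606659393
260.2212314366973 213.00131054430628
```

View pics/w7b.png

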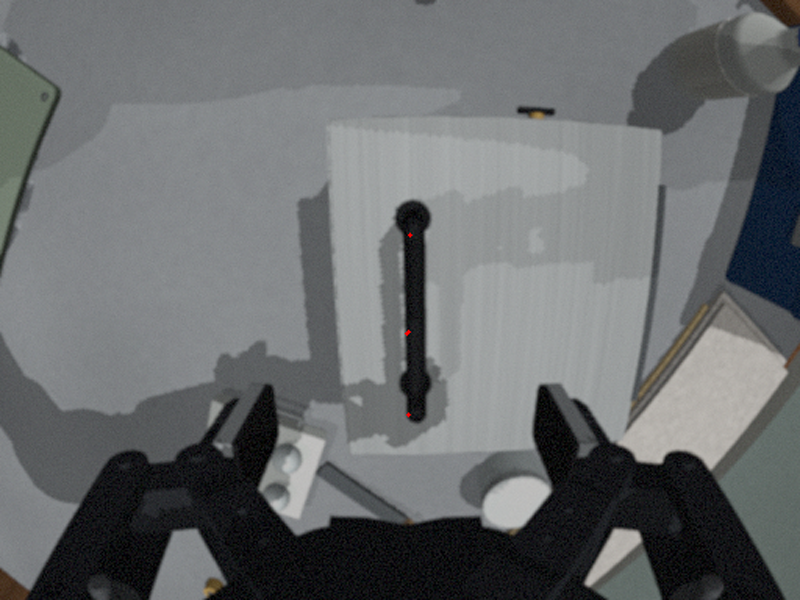

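The bar runs from (413,215) to (417,415), about 2.7 mm to the rear of the estimate. I'll correct for that, descend and grip.

>>> drive_tool(series="0.03 0.03 -0.3 0 0 0; 0.025 0.025 -0.5 0 0 0; 0 0 -0.5 0 0 0; 0 0 -0.3 0 0 0; 0 0 -0.18 0 0 0; 0 0 0 0 0 0; 0 0 0 0 0 0; 0 0 0 0 0 0")

```text
time: 19.4
tcp_pos: [0.5072, 0.1908, 0.19]
tool_rot: [1.429, 2.797, 0.001]
ft_force: [0.1, -0.4, 0.3]
grip_width: 0.0856
finger_force: 0.0
```

>>> drive_tool(series="0 0 0 0 0 0; 0 0 0 0 0 0; 0 0 0 0 0 0; 0 0 0 0 0 0; 0 0 0 0 0 0; 0 0 0 0 0 0; 0 0 0 0 0 0; 0 0 0 0 0 0", claw=1)

```text
time: 20.2
tcp_pos: [0.5076, 0.1912, 0.1897]
tool_rot: [1.428, 2.797, 0.003]
ft_force: [4.8, 3.1, -0.2]
grip_width: 0.0075
finger_force: 58.4
```

>>> drive_tool(series="0 0 0 0 0 0; 0 0 0 0 0 0")

```text
time: 20.4
tcp_pos: [0.5076, 0.1912, 0.1897]
tool_rot: [1.428, 2.797, 0.003]
ft_force: [4.1, 2.7, 0.2]
grip_width: 0.0074
finger_force: 58.4
```

>>> drive_tool(series="0.06 0.045 0.217 -0.016 0.022 0; 0.06 0.045 0.217 -0.016 0.022 0; 0.082 0.059 0.205 -0.016 0.022 0; 0.082 0.059 0.205 -0.016 0.022 0; 0.103 0.074 0.19 -0.016 0.022 0; 0.103 0.074 0.19 -0.016 0.022 0; 0.122 0.088 0.172 -0.016 0.022 0; 0.122 0.088 0.172 -0.016 0.022 0; 0 0 0 0 0 0; 0 0 0 0 0 0; 0 0 0 0 0 0")

```text
time: 21.5
tcp_pos: [0.5354, 0.212, 0.2519]
tool_rot: [-1.388, -2.72, 0.235]
ft_force: [-6.7, -0.4, 1.2]
grip_width: 0.0077
finger_force: 59.1
```

Run:
```python
from h import *
from scipy.spatial.transform import Rotation as R
r=read_state();print(R.from_rotvec(r['tool_rot']).as_matrix()[:,2],r['ft_force'],r['joints'])
```

```text
[-0.13945882 -0.10046258 -0.98511852] [-6.6973482  -0.42380616  1.24421924] [-0.28656085  0.80582921 -0.36430044  1.28326239  0.28209808  1.27652329
 -0.04851239]
```

>>> drive_tool(series="0.139 0.1 0.151 -0.016 0.022 0; 0.139 0.1 0.151 -0.016 0.022 0; 0.154 0.111 0.127 -0.016 0.022 0; 0.154 0.111 0.127 -0.016 0.022 0; 0 0 0 0 0 0; 0 0 0 0 0 0")

```text
time: 22.1
tcp_pos: [0.5583, 0.2291, 0.2749]
tool_rot: [-1.364, -2.675, 0.348]
ft_force: [-14.9, -1.8, 14.1]
grip_width: 0.0077
finger_force: 60.5
```

>>> drive_tool(series="0.15 0.12 0.12 -0.016 0.022 0; 0.16 0.12 0.11 -0.016 0.022 0; 0.176 0.127 0.08 -0.016 0.022 0; 0.176 0.127 0.075 -0.016 0.022 0; 0 0 0 0 0 0; 0 0 0 0 0 0; 0 0 0 0 0 0")

```text
time: 22.8
tcp_pos: [0.5853, 0.2493, 0.2904]
tool_rot: [-1.34, -2.629, 0.454]
ft_force: [-10.0, 3.7, 10.8]
grip_width: 0.0075
finger_force: 60.0
```

```bash
cat > ang.py <<'E'
from h import *
r=read_state();p=r['tcp_pos'];e=np.array([.811,.585])
d=p[:2]-[.5076,.1912];s=d@e;h=p[2]-.0007-.153
print(r['time'],p,'s',s,'lat',d@[.585,-.811],'angle',np.degrees(np.arctan2(h,.135-s))-14.93,'R',np.hypot(h,.135-s),'byH',np.degrees(np.arccos((.135-s)/.1397))-14.93,r['ft_force'],r['grip_width'],r['joints'])
E
python3 ang.py
```

```text
22.8 [0.58525538 0.24930792 0.29040823] s 0.09697164732089836 lat -0.0016971311907008658 angle 59.52494091418013 R 0.14189889234928768 byH 59.273920433062564 [-10.01156067   3.67051591  10.81282947] 0.007531413771569191 [-0.40025392  1.01759695 -0.31842076  0.63855138  0.28283808  1.8535632
  0.04097503]
```

>>> drive_tool(series="0.02 0.03 0.025 0 0 0; 0 0 0 0 0 0; 0 0 0 0 0 0; 0 0 0 0 0 0")

```text
time: 23.2
tcp_pos: [0.5864, 0.2502, 0.2909]
tool_rot: [-1.341, -2.629, 0.455]
ft_force: [-6.3, 1.4, 4.5]
grip_width: 0.0077
finger_force: 59.3
```

```bash
python3 ang.py
python3 - <<'E'
from h import *
now={n:save(n,n+'_end.png') for n in('top','scene')}
e=np.array([.8115,.5844,0]);a=np.array([.5844,-.8115,0]);z=np.array([0,0,1.]);H=np.array([.6171,.2702,.153])
def pt(th,l,w,n=.003): return H-e*l*np.cos(th)+z*l*np.sin(th)+n*(e*np.sin(th)+z*np.cos(th))+a*w
for lab,src in(('start',0),('end',1)):
  for n in('top','scene'):
    cal=viewer.calibration(n)
    im=now[n] if src else cv2.imread('pics/%s0.png'%n)
    g=cv2.GaussianBlur(cv2.cvtColor(im,cv2.COLOR_BGR2GRAY).astype(np.float32),(0,0),.8)
    gx=cv2.Sobel(g,cv2.CV_32F,1,0)/8;gy=cv2.Sobel(g,cv2.CV_32F,0,1)/8
    for edge in('front','left','right'):
      sc=[];T=np.arange(-6,7,.5) if not src else np.arange(50,71,.5)
      for t in np.radians(T):
        P=[pt(t,.174,w) for w in np.linspace(-.09,.09,60)] if edge=='front' else [pt(t,l,(.095 if edge=='right' else -.095)) for l in np.linspace(.03,.17,60)]
        q=np.array([proj(cal,p) for p in P],np.float32);d=q[-1]-q[0];nn=np.array([-d[1],d[0]])/np.hypot(*d)
        m=[cv2.remap(k,q[None,:,0].copy(),q[None,:,1].copy(),1)[0] for k in(gx,gy)]
        sc.append(abs(np.median(m[0]*nn[0]+m[1]*nn[1])))
      o=np.argsort(sc)[::-1][:4];print(lab,n,edge,[(T[i],round(float(sc[i]),1)) for i in o])
E
```

```text
23.2 [0.5863513  0.25019293 0.29087323] s 0.09837817416278201 lat -0.0017737575374129786 angle 60.122089786875385 R 0.14197765124795525 byH 59.87255102764379 [-6.34198498  1.40797899  4.53384126] 0.0077451299060261585 [-0.40244672  1.02165522 -0.31740735  0.62617652  0.28366597  1.86140409
  0.04240765]
start top front [(np.float64(-3.5), 23.1), (np.float64(-4.5), 22.9), (np.float64(-4.0), 22.8), (np.float64(-2.5), 22.6)]
start top left [(np.float64(6.0), 12.6), (np.float64(5.5), 12.6), (np.float64(6.5), 12.6), (np.float64(5.0), 12.6)]
start top right [(np.float64(-6.0), 16.9), (np.float64(-5.5), 16.8), (np.float64(-5.0), 16.7), (np.float64(-4.5), 16.7)]
start scene front [(np.float64(-6.0), 27.6), (np.float64(-5.5), 27.6), (np.float64(-5.0), 27.5), (np.float64(-4.5), 27.4)]
start scene left [(np.float64(0.0), 10.3), (np.float64(0.5), 10.3), (np.float64(1.0), 10.2), (np.float64(-0.5), 9.5)]
start scene right [(np.float64(0.5), 24.4), (np.float64(1.5), 24.1), (np.float64(1.0), 24.1), (np.float64(2.0), 23.4)]
end top front [(np.float64(58.0), 0.1), (np.float64(57.5), 0.1), (np.float64(52.5), 0.1), (np.float64(58.5), 0.1)]
end top left [(np.float64(51.0), 0.9), (np.float64(52.0), 0.9), (np.float64(53.5), 0.9), (np.float64(51.5), 0.9)]
end top right [(np.float64(50.0), 10.7), (np.float64(50.5), 10.6), (np.float64(51.0), 10.5), (np.float64(51.5), 10.5)]
end scene front [(np.float64(54.0), 11.5), (np.float64(54.5), 11.3), (np.float64(53.5), 9.4), (np.float64(59.5), 9.2)]
end scene left [(np.float64(59.5), 13.3), (np.float64(59.0), 13.2), (np.float64(58.5), 13.0), (np.float64(60.0), 11.7)]
end scene right [(np.float64(69.5), 12.3), (np.float64(69.0), 12.1), (np.float64(68.5), 11.6), (np.float64(70.0), 10.4)]
```

>>> drive_tool(series="0 0 0 0 0 0; 0 0 0 0 0 0; 0 0 0 0 0 0; 0 0 0 0 0 0; 0 0 0 0 0 0")

```text
time: 23.8
tcp_pos: [0.5864, 0.2502, 0.2909]
tool_rot: [-1.341, -2.629, 0.455]
ft_force: [-5.6, 1.2, 4.9]
grip_width: 0.008
finger_force: 59.3
```

```bash
python3 ang.py && python3 -c "
from h import *
print(np.abs(read_state()['qvel']).max()); print(job.close_job())"
```

```text
23.8 [0.58635046 0.25020757 0.29087335] s 0.09838604945646771 lat -0.0017861180072023812 angle 60.125173019605036 R 0.14197573725406526 byH 59.87589798014924 [-5.55526389  1.18182789  4.92897587] 0.008034634189788139 [-0.4024652   1.02164677 -0.31739672  0.62618736  0.28365075  1.86137227
  0.04240985]
0.0016173719348729011
the job is handed in; nothing more can be done
None
```

I handed the job in at 23.8 s with all four wells of the carrier filled and the gripper holding the lid still at about 60° by my measurement.

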